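# Clamp glued wooden blanks in a bench press with a ratcheting click wrench

## Robot

A 7-joint arm with a two-finger parallel gripper is mounted at the origin on the work surface. World frame = base frame: x ahead of the robot, y to its left, z up, the work surface at z = 0. Lengths are in m, angles in rad, forces in N, time in s.
With the tool pointing down it reaches from about 0.425 to 0.875 m from the base axis. Payload 4.7 kg.
Tool frame: the origin (TCP) lies at the very end of the fingers, on their centre line; the grasp point (between the pads) lies 19 mm behind it; z points along the fingers, y is the direction in which the jaws open and shut (so a half turn about z gives the same grasp; the last joint's range is limited). The gripper opens to 87 mm and grips with 3 to 60 N. Pads are 19 mm wide; open, the fingers measure 117 mm over their backs; the gripper's body (75 mm by 190 mm) begins 51 mm behind the grasp point.
Start: joints at [1.318, 0.321, -0.07, 1.45, 0.023, 1.371, -0.057], TCP at [0.171, -0.627, 0.223] pointing down, gripper open.
Joint ranges: [-2.86, 2.86], [-0.3, 2.09], [-1.38, 1.24], [0.06, 2.45], [-1.56, 4.7], [0.09, 2.05], [-2.69, 2.69]. Speed limits (rad/s): [2.57, 2.57, 3.14, 3.14, 3.14, 3.14, 3.14].

## Interface

Orientations are given as a rotation vector (axis times angle).
In Python, from bench import * gives the robot as it stands.
- The arm moves only by the shell command python3 -m jog 'ROWS' [OPENING] [FORCE]. ROWS is JSON, a list of rows, each a list of 4 numbers: the shift along the world's x, y, z in mm, then the turn about the world's z in rad. In form: [[x, y, z, twist], ...]. A call has exactly 8 rows; each row is the pose to reach, as a shift and turn from the pose commanded when the call began; what a row does not reach only later rows make up. A row lasts 1/8 s, in which the tool goes at most 62.5 mm and 10.7 degrees, less where a joint would pass 70% of its speed; a pose out of reach is approached as far as the arm can. A call with a gripper value outside its range is refused whole. OPENING is the opening, from -1 (shut) to 1 (fully open), set as the call begins (- or left out, the last holds). The fingers move at their own pace and stop on an object; FORCE is the grip in N (left out, the last holds). Time passes only in rows, so rows that repeat a pose let the fingers close, or fill a call up. It gives the time, the measured TCP pose, the force and the opening at its end, in the units of the state.
- get_state(): the state, without advancing time (a new reading comes with each control period).
- get_image(name): name is "scene" or "top"; returns a dict with "image" (420x560x3 uint8, red, green, blue), "fx", "fy", "cx", "cy" (pixels), "position" and "rotation" of the camera in the world. Camera axes: x right, y down, z forward; pixel columns grow to the right and rows downward; lengths in m; the calibration is good to about 2 mm. A picture is of the moment at which its call begins. There is no depth.
- close_job(): hands the job in, once; it reports no verdict.
The state is a dict: "time": time; "joint_positions": joint angles; "qd": joint speeds; "joint_torque": joint torques, N m; "position": TCP position; "tool_rot": TCP orientation; "ft_force": force on the tool from outside, world axes, zero at the start; "torque": the same for the moment, N m; "grip_width": opening from 0.0 (shut) to 1.0 (fully open).
Only numpy, scipy, OpenCV 4.12 (cv2) and the standard library are available. Lean on these libraries where they do the work, as an engineer would, in place of code of your own. Each camera call takes 0.05 s, during which the arm holds its last target. There are 200 camera calls.

## Task

Check the ratchet wrench on the press screw: swing its handle back anticlockwise (seen from above) until it points straight out of the front of the press, where it must run loose, then swing it forward again until it clearly takes the screw with it. Then lay every glued wooden blank flat in a recess of its own outline in the drawn-out die plate, push the plate fully home under the platen, and work the handle to and fro until the platen is down and the wrench breaks over at its set torque; let the handle spring back. Also put the glue pot away upright in the low wooden tray, and leave the other things on the bench where they are.

Things in the scene. Friction and masses are not known exactly. Their poses are not given: they have to be found in the camera images.
- press: Green bench-top screw press, fixed. Origin on the bench under the screw axis; x from its front to its back, y to the left seen from the front. Bed 25 mm high, from 265 mm in front of the axis to 75 mm behind it, 160 mm to each side. Crosshead 62 mm deep (x), 316 mm wide, 150 to 185 mm high. Two columns at y = +-137 mm, 22 mm across (nuts 34 mm), rise to 260 mm, higher than the wrench.
- wrench (a joint): Angle in rad of the ratcheting click wrench kept on top of the screw. 0: handle straight out of the press's front (press -x); positive is clockwise from above (handle towards press +y). It swings from -1.3 to 1.3 (columns); past 1.1 it is well clear of the recesses. Clockwise the ratchet grips after at most 0.53 of play and drives the screw (about 2 N at the grip); anticlockwise it runs loose (under 1 N). It stays where it is left.
- screw (a joint): Angle in rad through which the screw has been driven clockwise: about 0 at the start, 4.0 when the platen is fully down and the screw stops hard. Each rad lowers platen, screw and wrench together by 3.5 mm (14 mm in all). The ratchet cannot turn it back, so before the die plate is home drive it no further than one swing of the handle (2.5 rad).
- click (a joint): Break-over hinge of the wrench, 55 mm from the screw axis, in rad: 0 when straight. With the screw stopped and about 9 N pushing clockwise on the middle of the grip, the handle breaks over with little more force, up to 0.18 (end stop); it springs back to 0 when let go. It adds to joint wrench for where the handle points.
- handle (a point): Middle of the black grip of the wrench handle, 180 mm from the screw axis. The grip is a level round bar 24 mm across, lying along the wrench from 125 to 240 mm from the axis; 228 mm above the bench at the start, 214 mm when the platen is down. Nothing is within 25 mm of its sides except the columns at the ends of the swing.
- die (a joint): How far in m the sliding die plate is drawn out of the press towards its front: 0 fully home under the platen, 0.15 fully out. It stays where it is left and takes about 2 N to slide.
- die_knob (a point): Middle of the upright black knob (22 mm across, 28 mm tall, its top 80 mm above the bench) at the front of the die plate, 96 mm in front of the line of the recesses.
- recess_round_a (a point): Middle of the floor of a round recess, 47 mm across, 6 mm deep, in the aluminium die plate (72 x 226 mm; top face 42.5 mm above the bench, recess floors 36.5 mm). Four recesses in a row along press y, 54 mm apart: round a, square a, round b, square b from +y to -y. Axes as the press's.
- recess_square_a (a point): As round a: floor of a square recess, 43 x 43 mm, 6 mm deep, sides along press x and y.
- recess_round_b (a point): As round a: the other round recess.
- recess_square_b (a point): As square a: the other square recess.
- disc_a_mid (a point): Centre of a round wooden blank, 44 mm across and 16 mm thick, lying flat on the bench. Light veneer side up. It may be absent. Fits only a round recess, from which it then stands 10 mm proud.
- disc_b_mid (a point): As disc a: another round blank. It may be absent.
- tile_a_mid (a point): Centre of a square wooden blank, 40 x 40 mm and 16 mm thick, sides along its x and y axes, lying flat on the bench, light veneer side up. It may be absent. Fits only a square recess, from which it then stands 10 mm proud.
- tile_b_mid (a point): As tile a: another square blank. It may be absent.
- pot_mid (a point): Centre, half-way up, of the glue pot: a closed round white plastic pot with a grey lid, 57 mm across and 60 mm tall, standing on the bench, 0.1 to 0.2 kg.
- caddy: Low open wooden tray, 110 x 110 mm outside with 6 mm walls 22 mm high and a floor 6 mm thick, fixed on the bench to the left of the press. Its origin is the centre of its underside.
- tin: Bystander: a plain steel can, 74 mm across, 100 mm tall. Origin at the centre of its underside.
- sander: Bystander: a sanding block, 78 x 47 x 32 mm. Origin at the centre of its underside.
- driver: Bystander: a screwdriver 170 mm long lying along its x axis. Origin at mid length, underside.
- tape: Bystander: a tape measure, 66 x 36 x 66 mm. Origin at the centre of its underside.
- jar: Bystander: a glass jar with a steel lid, 64 mm across, 75 mm tall. Origin at the centre of its underside.
- brush: Bystander: a paint brush 180 mm long lying along its x axis. Origin at mid length, underside.
There are look-alikes about, which are no part of the job. Leave any grey or red look-alike of the part that bears disc_a_mid alone.

How it is judged:
By the outcome, as a careful person would: the job done as asked, in the order asked, and still so for the second after the job is handed in, with the robot touching nothing.
Of disc_a, disc_b, tile_a, tile_b only 2 to 4 are there at a start; the rules pass over those that are not, and their reading is None.
At some moment in a run one of disc_a, disc_b, tile_a, tile_b, pot may be knocked a few centimetres aside while the robot is not near it.
Once in a run the grip may slacken for a moment while it holds something.
It also fails if it takes over 210 s, if anything falls off the work surface, if the arm or the gripper's body presses on something with over 40 N, if the wrist force passes 120 N, or if a joint passes its speed limit or range.

## Working session

There is one attempt and no reset: what is moved stays moved. The work goes in short steps, Python scripts to look and compute and a shell command to move; the robot and the scene stay as the last step left them, time stands still between calls to the robot, and variables do not carry over. Pictures are saved under pics/ and viewed, about 12 in all and at most 16, crops included, and the job is handed in when it is done.

```bash
mkdir -p pics; ls; python3 - <<'E'
from bench import *
import cv2,numpy as np
for n in("scene","top"):
    d=get_image(n); cv2.imwrite(f"pics/{n}0.png",cv2.resize(d["image"][:,:,::-1],(800,600),interpolation=cv2.INTER_CUBIC)); np.savez(f"{n}0.npz",**d)
    print(n,d["fx"],d["fy"],d["cx"],d["cy"],np.round(d["position"],3).tolist(),np.round(d["rotation"],3).tolist())
s=get_state();print(s)
E
```

```text
pics
scene 425.4710682852912 425.4710682852912 284.72081840628806 206.92820450047358 [1.415, -0.558, 0.85] [-1.895, -1.149, 0.616]
top 513.7478432881339 513.7478432881339 266.82478977193307 211.1674822689792 [0.38, -0.05, 1.491] [-2.169, 2.201, -0.116]
{'time': 0.1, 'joint_positions': array([ 1.31808291,  0.32169659, -0.07010571,  1.45157722,  0.02261956,
        1.3708108 , -0.05688472]), 'qd': array([ 0.00147115, -0.0027315 ,  0.00085076, -0.00498719, -0.00058811,
       -0.00062127,  0.00278048]), 'joint_torque': array([-5.99403156e-04, -4.92570662e+01, -4.05968819e-01, -3.13398600e+01,
       -6.39881683e-02,  3.94746987e-02,  3.41052089e-05]), 'position': array([ 0.17120222, -0.62651957,  0.22159286]), 'tool_rot': array([-3.11200697e+00, -4.17750098e-01,  5.24101530e-04]), 'ft_force': array([ 0.16488181, -0.3702675 , -1.15820947]), 'torque': array([0.00585032, 0.04473918, 0.0300659 ]), 'grip_width': 1.0012445685542795}
```

View pics/scene0.png

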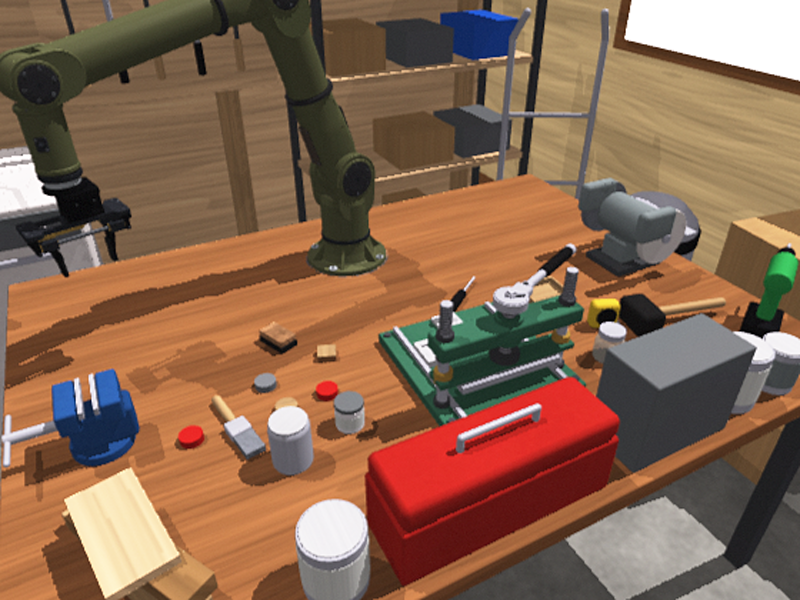

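View pics/top0.png

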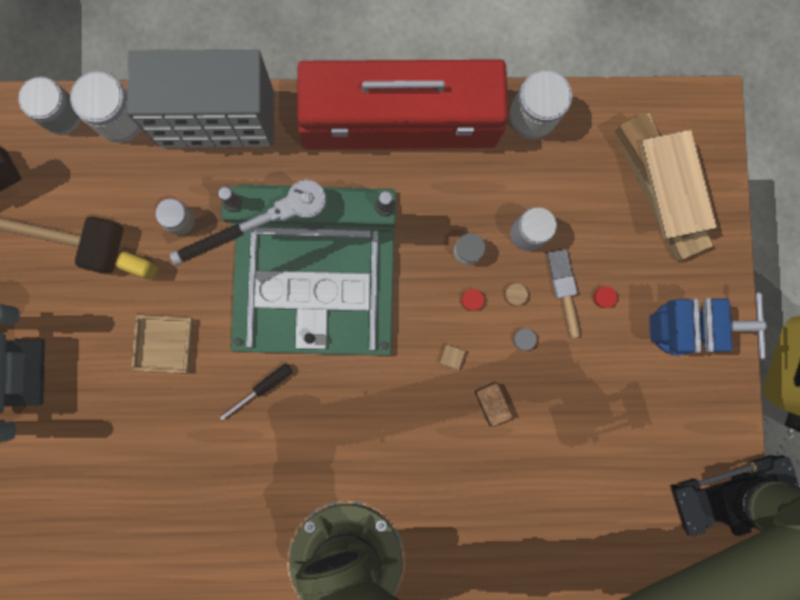

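Top view (800x600 px; up is +x, left is +y):
- Round blank at (516,294), tile at (453,357), pot at (468,248).
- Tray at (163,344), press screw at about (305,198), grip at about (207,242), die knob at (310,338).
- No other blanks are visible.

Next I'll measure these.

```bash
cat > cam.py <<'E'
import numpy as np,cv2
from scipy.spatial.transform import Rotation as R
from bench import *
def ray(d,uv,z):
    uv=np.atleast_2d(np.asarray(uv,float)); M=R.from_rotvec(d["rotation"]).as_matrix()
    v=np.c_[(uv[:,0]-d["cx"])/d["fx"],(uv[:,1]-d["cy"])/d["fy"],np.ones(len(uv))]@M.T
    p=np.asarray(d["position"]); return p+v*((z-p[2])/v[:,2])[:,None]
def proj(d,P):
    M=R.from_rotvec(d["rotation"]).as_matrix(); c=(np.atleast_2d(P)-d["position"])@M
    return np.c_[c[:,0]/c[:,2]*d["fx"]+d["cx"],c[:,1]/c[:,2]*d["fy"]+d["cy"]]
E
python3 - <<'E'
from cam import *
d=dict(np.load("top0.npz"));s=.7
for n,uv,z in [("disc",(516,294),.016),("tile",(453,357),.016),("pot",(470,248),.06),("caddy",(163,344),.022),("screwtop",(306,198),.24),("gripend",(176,257),.228),("gripstart",(236,231),.228),("knob",(310,338),.08),
 ("ra",(273,290),.0365),("sa",(299,290),.0365),("rb",(326,290),.0365),("sb",(353,290),.0365),("bedFL",(232,351),.025),("bedFR",(393,355),.025),("colL",(227,193),.26),("colR",(386,199),.26),("tin",(538,226),.1),("sander",(494,403),.032),("grey",(525,339),.016),("red1",(473,299),.016)]:
    print(n,np.round(ray(d,np.array(uv)*s,z)[0],3))
im=d["image"][:,:,::-1]
a=cv2.resize(im[185:300,300:450],None,fx=5.2,fy=5.2,interpolation=cv2.INTER_CUBIC);cv2.imwrite("pics/c1.png",a[:600])
b=cv2.resize(im[125:255,110:285],None,fx=4.5,fy=4.5,interpolation=cv2.INTER_CUBIC);cv2.imwrite("pics/c2.png",b)
h=cv2.cvtColor(im,cv2.COLOR_BGR2HSV)
for u,v in[(361,206),(317,250),(345,283),(300,240),(365,240)]: print(h[v,u])
E
```

```text
disc [ 0.522 -0.352  0.016]
tile [ 0.397 -0.221  0.016]
pot [ 0.611 -0.255  0.06 ]
caddy [0.431 0.357 0.022]
screwtop [0.673 0.053 0.24 ]
gripend [0.574 0.279 0.228]
gripstart [0.618 0.176 0.228]
knob [0.437 0.06  0.08 ]
ra [0.535 0.137 0.036]
sa [0.534 0.085 0.036]
rb [0.533 0.031 0.036]
sb [ 0.533 -0.022  0.036]
bedFL [0.415 0.22  0.025]
bedFR [ 0.403 -0.1    0.025]
colL [0.678 0.186 0.26 ]
colR [ 0.665 -0.085  0.26 ]
tin [ 0.645 -0.382  0.1  ]
sander [ 0.305 -0.298  0.032]
grey [ 0.431 -0.367  0.016]
red1 [ 0.513 -0.264  0.016]
[ 16  91 159]
[ 17  93 165]
[ 13 105 131]
[ 13 125 137]
[110   6 121]
```

View pics/c1.png

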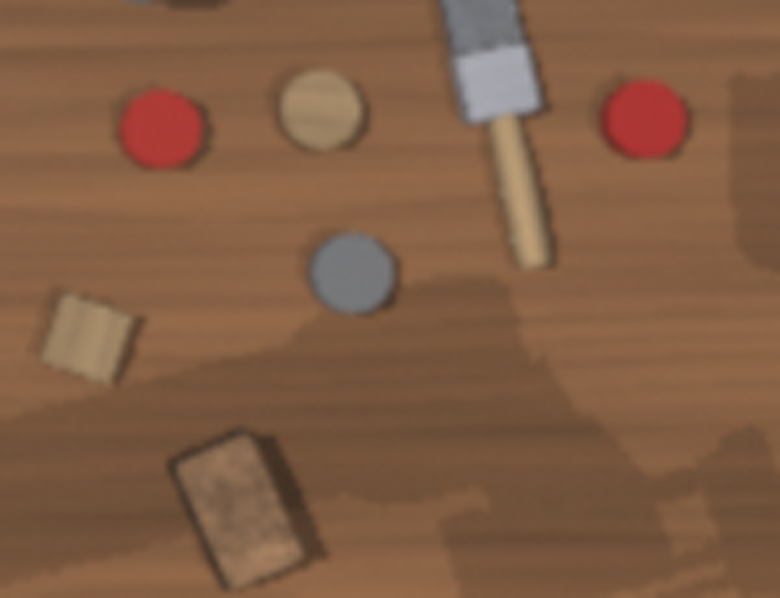

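View pics/c2.png

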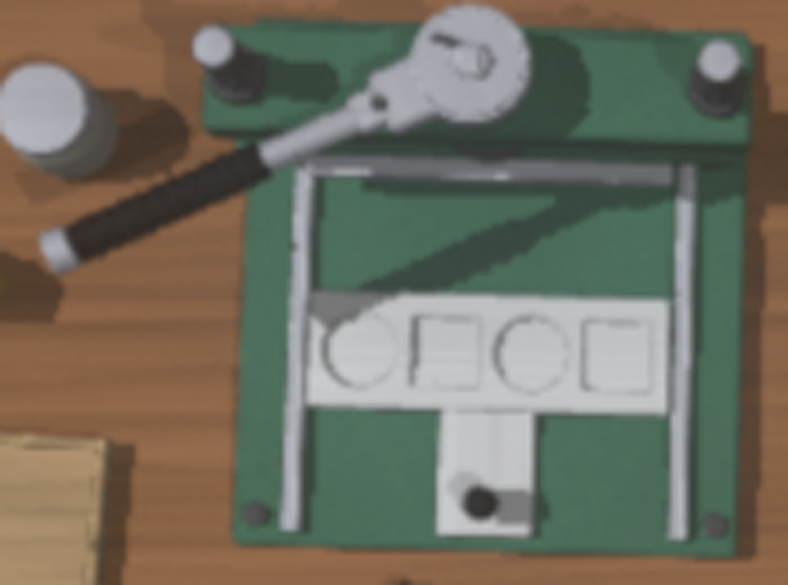

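Crops: the blanks have clean outlines, the die plate shows four recesses (round a to square b, left to right), and the tile is turned roughly 18°. I'll refine using contours.

```bash
cat >> cam.py <<'E'
def blob(d,mask,uv,z,k=3):
    m=cv2.morphologyEx(mask.astype(np.uint8)*255,cv2.MORPH_OPEN,np.ones((k,k)))
    cs,_=cv2.findContours(m,cv2.RETR_EXTERNAL,cv2.CHAIN_APPROX_NONE)
    cs=[c for c in cs if cv2.contourArea(c)>20]
    if not cs: return None
    c=max(cs,key=lambda c:cv2.pointPolygonTest(c,tuple(map(float,uv)),True))
    w=(ray(d,c[:,0],z)[:,:2]*1000).astype(np.float32); return w
def rep(n,w):
    if w is None: print(n,None);return
    m=cv2.moments(w); (c,r)=cv2.minEnclosingCircle(w)
    print(n,"cen",np.round([m["m10"]/m["m00"],m["m01"]/m["m00"]],1),"rect",np.round(cv2.minAreaRect(w)[0],1),np.round(cv2.minAreaRect(w)[1],1),round(cv2.minAreaRect(w)[2],1),"diam",round(2*r,1))
def hsv(d): return [x.astype(int) for x in cv2.split(cv2.cvtColor(d["image"],cv2.COLOR_RGB2HSV))]
def where():
    s=get_state();M=R.from_rotvec(s["tool_rot"]).as_matrix()
    print("t",round(s["time"],2),"tcp",np.round(s["position"]*1000,1),"jawyaw",round(float(np.arctan2(M[1,1],M[0,1])),3),"z",np.round(M[:,2],3),"F",np.round(s["ft_force"],1),"w",round(s["grip_width"],3),"q",np.round(s["joint_positions"],2))
E
python3 - <<'E'
from cam import *
d=dict(np.load("top0.npz"));H,S,V=hsv(d)
blank=(H>13)&(H<22)&(S<110)&(V>125)
rep("disc",blob(d,blank,(361,206),.016)); rep("tile",blob(d,blank,(317,250),.016))
rep("grey",blob(d,(S<40)&(V>80),(367,238),.016))
rep("red",blob(d,((H<6)|(H>170))&(S>170),(331,210),.016))
rep("pot",blob(d,(S<40)&(V>90),(329,173),.06))
gray=V
w=blob(d,(S<25)&(V>150),(217,225),.0425,1); rep("plate",w)
k=blob(d,(V<70),(217,237),.08,1); rep("knob",k)
# row profiles of gray across recess row
for y in (200,202,204,206): print(y,V[y,174:262].tolist())
where()
E
```

```text
disc cen [ 523.4 -351.6] rect [ 523.1 -351.5] [40.7 43.8] 88.3 diam 45.0
tile cen [ 397.8 -218.2] rect [ 397.9 -218.3] [39.9 40.9] 70.2 diam 52.9
grey cen [ 431.2 -366.4] rect [ 431.7 -365.9] [40.5 40.5] 88.2 diam 44.9
red cen [ 512.8 -262.6] rect [ 512.7 -262.6] [37.7 37.9] 88.6 diam 41.0
pot cen [ 610.3 -252. ] rect [ 609.5 -251.9] [56.6 57.3] 88.6 diam 62.6
plate cen [519.1  55.8] rect [494.4  61.2] [225.4 149.6] 88.0 diam 233.5
knob cen [437.5  61.8] rect [437.   61.8] [13.7 13.7] 89.6 diam 16.0
200 [161, 181, 175, 134, 134, 179, 192, 158, 131, 171, 194, 197, 197, 197, 197, 196, 196, 196, 195, 195, 195, 195, 194, 189, 190, 192, 182, 141, 126, 171, 191, 193, 194, 193, 193, 192, 193, 192, 193, 193, 193, 191, 182, 186, 192, 180, 142, 130, 172, 192, 193, 194, 195, 195, 194, 195, 195, 194, 195, 195, 193, 184, 187, 193, 190, 161, 177, 193, 195, 195, 194, 195, 195, 195, 195, 195, 195, 195, 194, 193, 182, 187, 194, 190, 142, 101, 152, 176]
202 [163, 182, 174, 134, 146, 185, 193, 151, 129, 178, 199, 201, 200, 200, 199, 200, 199, 199, 199, 199, 198, 198, 198, 197, 192, 192, 182, 145, 130, 
[... 629 characters left out ...]
 177, 195, 197, 198, 198, 198, 198, 198, 198, 198, 198, 198, 197, 196, 183, 189, 195, 192, 142, 115, 157, 177]
206 [159, 180, 181, 140, 158, 190, 199, 184, 148, 137, 179, 200, 203, 202, 202, 202, 202, 201, 201, 202, 201, 200, 195, 192, 195, 195, 178, 141, 149, 185, 198, 200, 200, 200, 200, 200, 199, 199, 199, 199, 199, 198, 187, 191, 194, 179, 149, 163, 190, 198, 199, 198, 199, 199, 198, 198, 199, 198, 198, 198, 196, 185, 189, 194, 187, 159, 179, 195, 198, 198, 198, 198, 198, 198, 198, 198, 198, 198, 198, 197, 185, 189, 196, 191, 143, 122, 160, 175]
t 0.1 tcp [ 171.2 -626.5  221.6] jawyaw -1.304 z [-0.001  0.002 -1.   ] F [ 0.2 -0.4 -1.2] w 1.001 q [ 1.32  0.32 -0.07  1.45  0.02  1.37 -0.06]
```

```bash
python3 -m jog '[[40,50,60,0.15],[90,100,110,0.3],[140,150,110,0.45],[190,200,110,0.6],[240,250,110,0.75],[280,300,110,0.9],[310,350,110,0.9],[330,400,110,0.9]]' 1
python3 -m jog '[[20,50,0,0.1],[40,110,0,0.2],[60,170,0,0.35],[80,230,0,0.5],[90,290,0,0.65],[100,345,0,0.8],[100,400,0,0.8],[100,442,0,0.81]]' 1
python3 - <<'E'
from cam import *
where()
d=dict(np.load("top0.npz"));H,S,V=hsv(d)
m=((V<60)&(S<80)); 
w=blob(d,m,(145,171),.228); rep("grip",w)
for x in (207,209,211,246): print(x,V[192:222,x].tolist())
E
```

```text
time: 1.1
position: [0.4757, -0.2715, 0.3317]
tool_rot: [-2.622, -1.73, 0.0]
ft_force: [0.8, 0.1, -0.1]
grip_width: 0.998
time: 2.1
position: [0.574, 0.1715, 0.3318]
tool_rot: [-1.724, -2.625, -0.0]
ft_force: [1.1, -0.3, 0.8]
grip_width: 1.0
t 2.1 tcp [574.  171.5 331.8] jawyaw 0.408 z [-0.001  0.001 -1.   ] F [ 1.1 -0.3  0.8] w 1.0 q [ 0.34  0.28 -0.85  1.38  0.21  1.58 -0.07]
grip cen [599.4 220.9] rect [599.2 221.1] [ 19.6 110.2] 24.3 diam 110.4
207 [193, 193, 186, 178, 189, 192, 193, 193, 193, 193, 196, 199, 196, 196, 200, 200, 198, 197, 191, 191, 199, 199, 195, 170, 119, 125, 129, 133, 138, 143]
209 [193, 193, 186, 169, 175, 190, 193, 193, 192, 194, 195, 198, 197, 196, 200, 200, 199, 199, 195, 190, 198, 199, 197, 192, 188, 199, 200, 200, 200, 200]
211 [193, 193, 185, 168, 174, 191, 192, 193, 192, 193, 195, 198, 197, 196, 199, 200, 199, 198, 191, 185, 198, 199, 197, 189, 185, 199, 201, 201, 201, 201]
246 [189, 194, 194, 186, 169, 178, 192, 194, 195, 196, 196, 196, 198, 197, 198, 199, 199, 199, 200, 194, 190, 198, 198, 193, 167, 113, 108, 111, 111, 110]
```

```bash
python3 -m jog '[[0,0,0,0],[0,0,0,0],[0,0,0,0],[0,0,0,0],[0,0,0,0],[0,0,0,0],[0,0,0,0],[0,0,0,0]]' 0.1; python3 -c "
from cam import *
where()"
```

```text
time: 3.1
position: [0.5747, 0.1687, 0.3322]
tool_rot: [1.728, 2.624, 0.0]
ft_force: [-0.3, 0.5, -0.3]
grip_width: 0.551
t 3.1 tcp [574.7 168.7 332.2] jawyaw 0.406 z [ 0. -0. -1.] F [-0.3  0.5 -0.3] w 0.551 q [ 0.35  0.28 -0.85  1.38  0.2   1.58 -0.07]
```

```bash
python3 -m jog '[[25,51,0,0.02],[25,51,0,0.02],[25,51,-40,0.02],[25,51,-80,0.02],[25,51,-125,0.02],[25,51,-125,0.02],[25,51,-125,0.02],[25,51,-125,0.02]]' ; python3 - <<'E'
from cam import *
where()
d=get_image("scene");cv2.imwrite("pics/s1.png",cv2.resize(d["image"][130:330,250:530,::-1],None,fx=2.8,fy=2.8))
E
```

```text
time: 4.1
position: [0.6009, 0.2204, 0.2098]
tool_rot: [1.7, 2.639, 0.005]
ft_force: [0.1, -0.1, -0.2]
grip_width: 0.549
t 4.1 tcp [600.9 220.4 209.8] jawyaw 0.426 z [ 0.004  0.001 -1.   ] F [ 0.1 -0.1 -0.2] w 0.549 q [ 0.24  0.42 -0.84  1.48  0.31  1.38 -0.19]
```

View pics/s1.png

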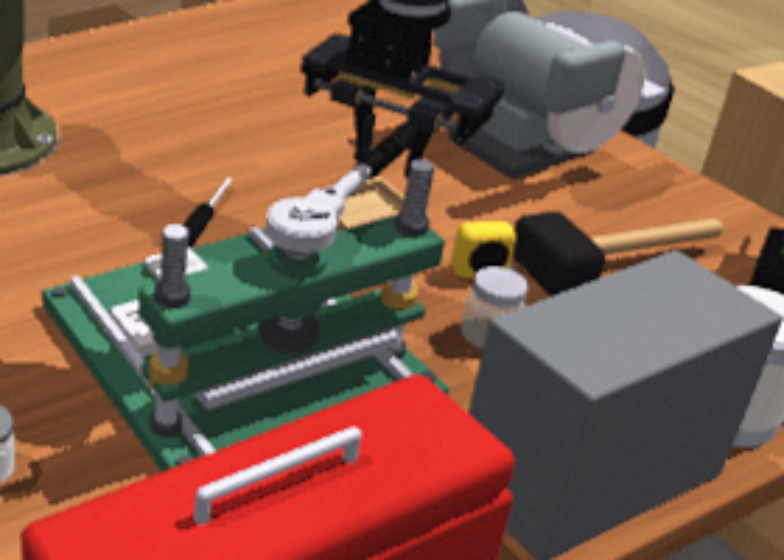

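The jaws straddle the grip, seen at about (390,150) in the crop. I'll narrow the jaws and swing the handle back.

```bash
python3 -m jog '[[0,0,0,0],[0,0,0,0],[0,0,0,0],[0,0,0,0],[-11,-6,0,0.07],[-22,-12,0,0.14],[-33,-19,0,0.21],[-43,-26,0,0.28]]' -0.25
python3 -m jog '[[-9,-9,0,0.07],[-18,-18,0,0.14],[-27,-28,0,0.21],[-34,-38,0,0.28],[-41,-49,0,0.35],[-47,-60,0,0.42],[-52,-71,0,0.49],[-57,-83,0,0.56]]'
python3 -m jog '[[-3,-12,0,0.07],[-6,-25,0,0.14],[-8,-38,0,0.21],[-9,-51,0,0.28],[-9,-51,0,0.28],[-9,-51,0,0.28],[-9,-51,0,0.28],[-9,-51,0,0.28]]'
python3 - <<'E'
from cam import *
where()
d=get_image("top");cv2.imwrite("pics/t1.png",cv2.resize(d["image"][125:265,100:290,::-1],None,fx=4.2,fy=4.2));np.savez("t1.npz",**d)
E
```

```text
time: 5.15
position: [0.5564, 0.1935, 0.2072]
tool_rot: [1.313, 2.854, 0.0]
ft_force: [0.4, -0.7, -0.2]
grip_width: 0.378
time: 6.15
position: [0.4996, 0.1106, 0.2073]
tool_rot: [0.473, 3.105, 0.0]
ft_force: [1.0, 0.1, 0.5]
grip_width: 0.376
time: 7.15
position: [0.4907, 0.0602, 0.2072]
tool_rot: [0.038, 3.141, 0.0]
ft_force: [0.2, 0.2, -0.0]
grip_width: 0.375
t 7.15 tcp [490.7  60.2 207.2] jawyaw 1.547 z [ 0.  0. -1.] F [ 0.2  0.2 -0. ] w 0.375 q [ 0.79  0.05 -0.98  1.82  0.04  1.29  1.35]
```

View pics/t1.png

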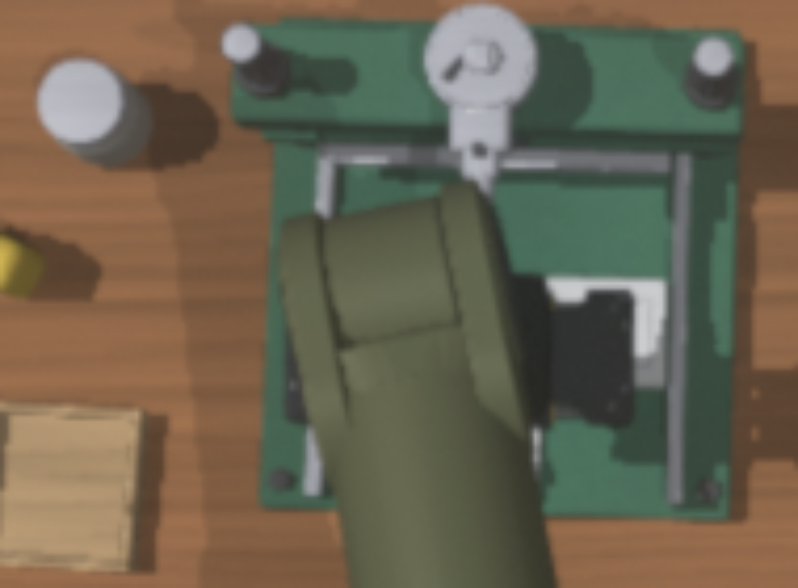

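```bash
python3 - <<'E'
from cam import *
d=dict(np.load("t1.npz"))
f=lambda x,y,z:ray(d,[100+x/4.2-.5+.12,125+y/4.2-.38],z)[0]
h,p=f(481,57,.243),f(480,149,.238);a,b=f(241,44,.26),f(713,54,.26)
print(h,p,a,b); 
print("wr dir",np.arctan2(p[1]-h[1],h[0]-p[0]),"press",-np.arctan2(a[0]-b[0],a[1]-b[1]), "axis",(a+b)/2)
H,S,V=hsv(d)
# plate right side & rail directions: right rail
for q in ((686,156),(676,500),(322,165),(312,490)): print(f(*q,.05))
E
```

```text
[0.67288392 0.05303526 0.243     ] [0.61912377 0.05438639 0.238     ] [0.67810783 0.19015962 0.26      ] [ 0.66915617 -0.08281674  0.26      ]
wr dir 0.02512718995791782 press -0.03278107500283335 axis [0.673632   0.05367144 0.26      ]
[ 0.64845926 -0.06897532  0.05      ]
[ 0.41628419 -0.05888415  0.05      ]
[0.64528755 0.1764916  0.05      ]
[0.42654518 0.18310721 0.05      ]
```

```bash
python3 -m jog '[[0,-2,0,0.01],[0,-4,0,0.02],[0,-4,0,0.02],[0,-4,0,0.02],[0,-4,0,0.02],[0,-4,0,0.02],[0,-4,0,0.02],[0,-4,0,0.02]]'
python3 -m jog '[[1,17,0,-0.09],[4,33,0,-0.18],[8,49,0,-0.27],[13,64,0,-0.36],[20,79,0,-0.45],[28,93,0,-0.54],[37,107,0,-0.63],[48,119,0,-0.72]]'
python3 -m jog '[[11,12,0,-0.09],[24,22,0,-0.18],[37,32,0,-0.27],[51,40,0,-0.36],[65,46,0,-0.44],[78,51,0,-0.52],[78,51,0,-0.52],[78,51,0,-0.52]]'
python3 - <<'E'
from cam import *
where()
d=get_image("top");np.savez("t2.npz",**d)
E
```

```text
time: 8.2
position: [0.4907, 0.0557, 0.2072]
tool_rot: [0.007, 3.142, 0.0]
ft_force: [-0.5, -0.3, 0.1]
grip_width: 0.379
time: 9.2
position: [0.5384, 0.1747, 0.2067]
tool_rot: [-1.118, -2.935, 0.002]
ft_force: [-2.2, -0.1, 0.1]
grip_width: 0.375
time: 10.2
position: [0.6163, 0.2255, 0.207]
tool_rot: [-1.829, -2.553, 0.001]
ft_force: [-0.4, 0.5, -0.8]
grip_width: 0.374
t 10.2 tcp [616.3 225.5 207. ] jawyaw 0.327 z [-0.001 -0.    -1.   ] F [-0.4  0.5 -0.8] w 0.374 q [ 0.21  0.46 -0.83  1.43  0.34  1.4  -0.29]
```

```bash
python3 -m jog '[[0,0,0,0],[0,0,40,0],[0,0,90,0],[0,-20,120,0],[-10,-70,120,-0.1],[-20,-120,120,-0.2],[-30,-170,120,-0.3],[-50,-220,120,-0.4]]' 0.1
python3 -m jog '[[-30,-45,0,-0.1],[-65,-90,0,-0.2],[-100,-135,0,-0.27],[-135,-180,0,-0.27],[-160,-213,-10,-0.27],[-168,-223,-40,-0.27],[-168,-223,-80,-0.27],[-168,-223,-120,-0.27]]' 0.6
python3 - <<'E'
from cam import *
where()
d=get_image("top");np.savez("t3.npz",**d);H,S,V=hsv(d)
w=blob(d,((V<60)&(S<80)),(148,171),.226); rep("grip",w)
blank=(H>13)&(H<22)&(S<110)&(V>125)
rep("disc",blob(d,blank,(361,206),.016))
rep("pot",blob(d,(S<40)&(V>90),(329,173),.06))
w=blob(d,(S<25)&(V>150),(217,225),.0425,1); rep("plate",w)
cv2.imwrite("pics/t3.png",cv2.resize(d["image"][120:290,100:400,::-1],None,fx=2.66,fy=2.66))
E
```

```text
time: 11.25
position: [0.5663, 0.0038, 0.3273]
tool_rot: [2.305, 2.133, 0.001]
ft_force: [0.6, -1.2, 0.4]
grip_width: 0.55
time: 12.25
position: [0.3986, -0.2176, 0.2066]
tool_rot: [2.567, 1.807, 0.0]
ft_force: [0.7, -0.0, -0.8]
grip_width: 0.8
t 12.25 tcp [ 398.6 -217.6  206.6] jawyaw -0.344 z [ 0.001 -0.002 -1.   ] F [ 0.7 -0.  -0.8] w 0.8 q [ 0.93 -0.08 -0.47  1.92 -0.04  1.29  0.14]
grip cen [607.1 222. ] rect [607.8 224.5] [ 22.5 109.3] 21.5 diam 110.3
disc cen [ 523.1 -351.6] rect [ 523.1 -351.5] [40.7 43.8] 88.3 diam 45.9
pot cen [ 610.1 -252.3] rect [ 610.2 -251.2] [53.9 60.7] 44.1 diam 62.6
plate cen [522.2  69.6] rect [536.4  66.9] [237.1 233.4] 87.5 diam 293.6
```

View pics/t3.png

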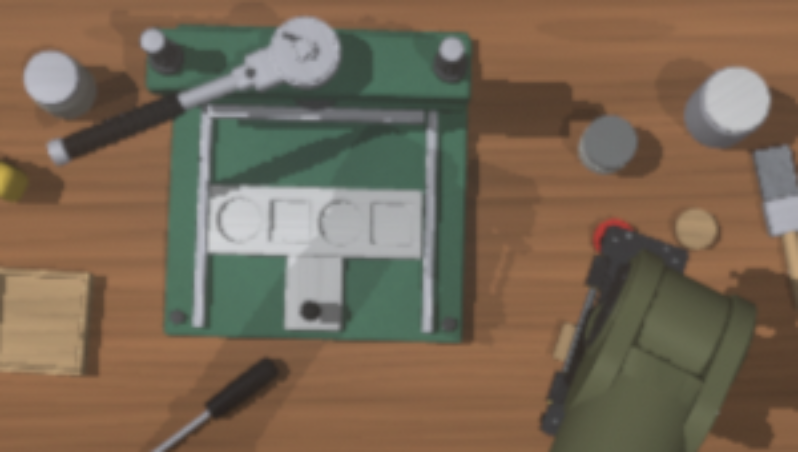

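```bash
python3 -m jog '[[-0.6,-0.5,-55,0],[-0.6,-0.5,-110,0],[-0.6,-0.5,-150,0],[-0.6,-0.5,-180,0],[-0.6,-0.5,-190,0],[-0.6,-0.5,-198,0],[-0.6,-0.5,-198,0],[-0.6,-0.5,-198,0]]' 0.6
python3 -m jog '[[0,0,0,0],[0,0,0,0],[0,0,0,0],[0,0,0,0],[0,0,0,0],[0,0,0,0],[0,0,0,0],[0,0,0,0]]' -1 25
python3 - <<'E'
from cam import *
where()
d=dict(np.load("top0.npz"))
for n,u,v in (("sqa R edge",216.3,203),("sqb R edge",254.3,203),("sqa L top",201.2,203),("sqb L top",239,203),("sqa top",210,195.5),("sqa bot",210,211),("plate bot",200,216),("sqb top",246,196.3),("sqb bot",246,212)): print(n,np.round(ray(d,[u,v],.0425)[0]*1000,1))
E
```

```text
time: 13.3
position: [0.3989, -0.2183, 0.0102]
tool_rot: [2.567, 1.807, 0.001]
ft_force: [-0.7, -0.8, -0.1]
grip_width: 0.802
time: 14.3
position: [0.3982, -0.2178, 0.0092]
tool_rot: [2.569, 1.808, -0.0]
ft_force: [-0.1, -0.1, 1.3]
grip_width: 0.451
t 14.3 tcp [ 398.2 -217.8    9.2] jawyaw -0.344 z [ 0. -0. -1.] F [-0.1 -0.1  1.3] w 0.451 q [ 0.9   0.17 -0.48  2.13  0.1   0.87  0.01]
sqa R edge [533.3  64.7  42.5]
sqb R edge [531.8 -42.8  42.5]
sqa L top [533.8 107.4  42.5]
sqb L top [5.324e+02 5.000e-01 4.250e+01]
sqa top [554.9  82.4  42.5]
sqa bot [510.8  82.7  42.5]
plate bot [497.  110.9  42.5]
sqb top [551.2 -19.5  42.5]
sqb bot [506.5 -19.   42.5]
```

```bash
python3 -m jog '[[0,0,40,0],[0,0,90,0.04],[20,30,110,0.1],[45,70,110,0.2],[75,115,110,0.309],[105,155,110,0.309],[125,185,110,0.309],[132,196,110,0.309]]'
python3 -m jog '[[0,0,-20,0],[0,0,-40,0],[0,0,-55,0],[0,0,-55,0],[0,0,-55,0],[0,0,-55,0],[0,0,-55,0],[0,0,-55,0]]'
python3 - <<'E'
from cam import *
where()
d=get_image("top");np.savez("t4.npz",**d)
e=get_image("scene")
a=cv2.resize(d["image"][170:230,190:300,::-1],None,fx=7,fy=7,interpolation=cv2.INTER_CUBIC)
b=cv2.resize(e["image"][200:300,250:400,::-1],None,fx=5.13,fy=5.13,interpolation=cv2.INTER_CUBIC)
cv2.imwrite("pics/t4.png",a);cv2.imwrite("pics/s4.png",b)
E
```

```text
time: 15.3
position: [0.5307, -0.0193, 0.119]
tool_rot: [-2.255, -2.186, -0.001]
ft_force: [0.1, -0.3, -0.0]
grip_width: 0.45
time: 16.3
position: [0.5303, -0.0218, 0.0645]
tool_rot: [2.26, 2.182, 0.0]
ft_force: [-0.2, -0.3, -0.4]
grip_width: 0.45
t 16.3 tcp [530.3 -21.8  64.5] jawyaw -0.035 z [ 0.001 -0.    -1.   ] F [-0.2 -0.3 -0.4] w 0.45 q [ 0.61  0.28 -0.69  1.91  0.2   1.03 -0.21]
```

View pics/s4.png

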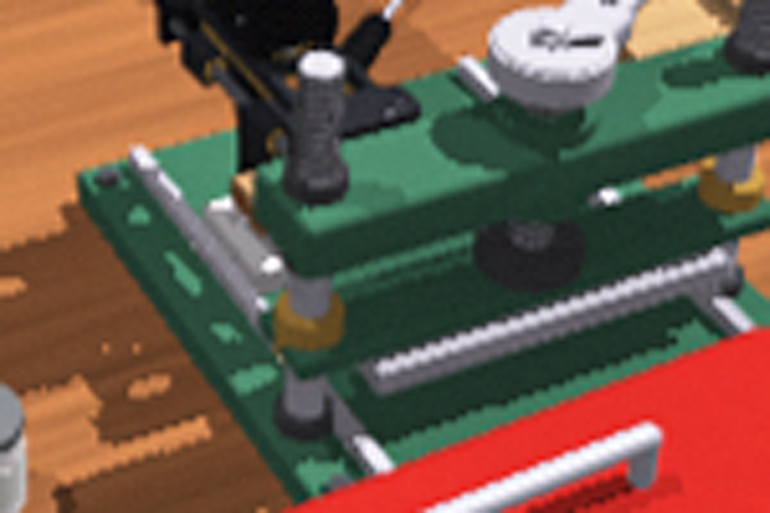

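The scene view is blocked by the column, so I'll go down by feel: contact with the plate top would show at TCP z of about 51.7, and the tile would be seated at 45.7.

```bash
python3 -m jog '[[0,0,-5,0],[0,0,-9,0],[0,0,-12,0],[0,0,-14,0],[0,0,-16,0],[0,0,-17,0],[0,0,-17,0],[0,0,-17,0]]' - 15
python3 -c "
from cam import *
where()"
```

```text
time: 17.4
position: [0.5302, -0.0218, 0.0473]
tool_rot: [2.26, 2.182, 0.0]
ft_force: [-0.8, 0.3, 0.1]
grip_width: 0.458
t 17.4 tcp [530.2 -21.8  47.3] jawyaw -0.035 z [ 0. -0. -1.] F [-0.8  0.3  0.1] w 0.458 q [ 0.6   0.3  -0.68  1.92  0.22  1.   -0.22]
```

```bash
python3 -m jog '[[0,0,-1,0],[0,0,-1,0],[0,0,-1,0],[0,0,-1,0],[0,0,-1,0],[0,0,-1,0],[0,0,-1,0],[0,0,-1,0]]' 0.2
python3 -m jog '[[0,0,20,0],[0,0,60,0],[0,0,110,0],[0,-50,140,0],[0,-110,140,0],[-5,-170,140,0],[-7,-230,140,0],[-7,-290,140,0]]' 0.6
python3 - <<'E'
from cam import *
where()
d=get_image("top");np.savez("t5.npz",**d);H,S,V=hsv(d)
blank=(H>13)&(H<22)&(S<110)&(V>125)
rep("disc",blob(d,blank,(361,206),.016))
for z in (.0525,.0585): rep("tile",blob(d,blank,(246,203),z))
a=cv2.resize(d["image"][180:250,170:290,::-1],None,fx=6.5,fy=6.5,interpolation=cv2.INTER_CUBIC)
cv2.imwrite("pics/t5.png",a)
E
```

```text
time: 18.4
position: [0.5302, -0.0218, 0.0462]
tool_rot: [2.26, 2.182, 0.0]
ft_force: [0.1, -0.6, -0.0]
grip_width: 0.601
time: 19.4
position: [0.5232, -0.3138, 0.1883]
tool_rot: [2.258, 2.181, 0.001]
ft_force: [1.3, 0.8, 0.7]
grip_width: 0.798
t 19.4 tcp [ 523.2 -313.8  188.3] jawyaw -0.035 z [ 0.002 -0.001 -1.   ] F [1.3 0.8 0.7] w 0.798 q [ 0.93  0.29 -0.52  1.59  0.15  1.29  0.35]
disc cen [534.1 -20.9] rect [533.4 -21.6] [40.4 43.5] 89.2 diam 57.5
tile cen [530.3 -21.6] rect [529.7 -22.3] [39.4 42.4] 89.2 diam 56.1
tile cen [529.7 -21.7] rect [529.  -22.4] [39.3 42.3] 89.2 diam 55.8
```

View pics/t5.png

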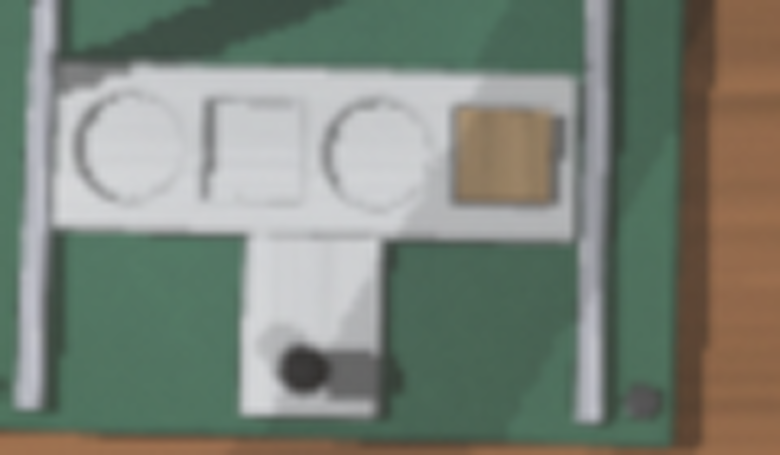

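The tile sits square inside its recess, seen at about (505,155) in the crop. Next is the disc.

```bash
python3 -m jog '[[0,-20,0,0],[0,-36,-40,0],[0,-36,-95,0],[0,-36,-140,0],[0,-36,-165,0],[0,-36,-175,0],[0,-36,-180,0],[0,-36,-180,0]]' 0.6
python3 -c "
from cam import *
where()"
```

```text
time: 20.45
position: [0.524, -0.3479, 0.0073]
tool_rot: [2.258, 2.182, 0.001]
ft_force: [0.1, 0.4, 0.5]
grip_width: 0.8
t 20.45 tcp [ 524.  -347.9    7.3] jawyaw -0.035 z [ 0.001 -0.001 -1.   ] F [0.1 0.4 0.5] w 0.8 q [ 0.91  0.5  -0.46  1.71  0.26  0.99  0.32]
```

```bash
python3 -m jog '[[-0.5,-3.7,1,0],[-0.5,-3.7,1,0],[-0.5,-3.7,1,0],[-0.5,-3.7,1,0],[-0.5,-3.7,1,0],[-0.5,-3.7,1,0],[-0.5,-3.7,1,0],[-0.5,-3.7,1,0]]' 0.6
python3 -m jog '[[0,0,0,0],[0,0,0,0],[0,0,0,0],[0,0,0,0],[0,0,0,0],[0,0,30,0],[0,0,70,0],[0,0,100,0]]' -1 25
python3 - <<'E'
from cam import *
where()
d=get_image("scene")
a=cv2.resize(d["image"][200:330,120:280,::-1],None,fx=4,fy=4,interpolation=cv2.INTER_CUBIC)
cv2.imwrite("pics/s6.png",a)
E
```

```text
time: 21.45
position: [0.5226, -0.3515, 0.0072]
tool_rot: [2.26, 2.182, 0.0]
ft_force: [0.2, 0.6, 0.5]
grip_width: 0.801
time: 22.45
position: [0.523, -0.3516, 0.1089]
tool_rot: [2.259, 2.181, 0.001]
ft_force: [0.4, -0.3, 0.7]
grip_width: 0.494
t 22.45 tcp [ 523.  -351.6  108.9] jawyaw -0.035 z [ 0.001 -0.001 -1.   ] F [ 0.4 -0.3  0.7] w 0.494 q [ 0.94  0.4  -0.49  1.63  0.2   1.17  0.37]
```

```bash
python3 -m jog '[[0,45,20,0],[0,100,20,0],[0,155,20,0],[5,210,20,0],[9,265,20,0],[9,320,20,0],[9,365,20,0],[9.5,383.5,20,0]]' 
python3 -m jog '[[0,0,0,0],[0,0,-20,0],[0,0,-45,0],[0,0,-60,0],[0,0,-60,0],[0,0,-60,0],[0,0,-60,0],[0,0,-60,0]]'
python3 -c "
from cam import *
where()"
```

```text
time: 23.5
position: [0.5316, 0.0358, 0.1272]
tool_rot: [-2.254, -2.188, -0.001]
ft_force: [0.1, -0.0, -0.9]
grip_width: 0.493
time: 24.5
position: [0.5326, 0.032, 0.0678]
tool_rot: [2.259, 2.182, 0.001]
ft_force: [0.2, -1.3, 0.4]
grip_width: 0.497
t 24.5 tcp [532.6  32.   67.8] jawyaw -0.035 z [ 0.001 -0.    -1.   ] F [ 0.2 -1.3  0.4] w 0.497 q [ 0.52  0.28 -0.71  1.9   0.21  1.04 -0.31]
```

Seated TCP z would be about 44 to 44.5, with rim contact at about 50.

```bash
python3 -m jog '[[0,0,-8,0],[0,0,-14,0],[0,0,-17,0],[0,0,-19,0],[0,0,-21,0],[0,0,-22,0],[0,0,-22.5,0],[0,0,-22.5,0]]' - 15
python3 -c "
from cam import *
where()"
```

```text
time: 25.5
position: [0.5322, 0.032, 0.0447]
tool_rot: [2.26, 2.182, 0.0]
ft_force: [-0.4, 0.4, -1.2]
grip_width: 0.499
t 25.5 tcp [532.2  32.   44.7] jawyaw -0.035 z [ 0. -0. -1.] F [-0.4  0.4 -1.2] w 0.499 q [ 0.51  0.31 -0.7   1.92  0.24  1.   -0.33]
```

```bash
python3 -m jog '[[0,0,0,0],[0,0,0,0],[0,0,20,0],[0,0,60,0],[0,0,110,0],[0,-30,130,0],[0,-85,130,0],[0,-145,130,0]]' 0.2
python3 -m jog '[[10,-50,0,0],[50,-100,0,0],[77,-140,0,0],[77,-140,0,0],[77,-140,0,0],[77,-140,0,0],[77,-140,0,0],[77,-140,0,0]]' 1
python3 - <<'E'
from cam import *
where()
d=get_image("top");np.savez("t7.npz",**d);H,S,V=hsv(d)
blank=(H>13)&(H<22)&(S<110)&(V>125)
for n,uv in (("disc",(228,202)),("tile",(246,203))): rep(n,blob(d,blank,uv,.0525))
a=cv2.resize(d["image"][130:260,170:350,::-1],None,fx=4.4,fy=4.4,interpolation=cv2.INTER_CUBIC)
cv2.imwrite("pics/t7.png",a)
c=(H>13)&(H<25)&(V>140); rep("caddy",blob(d,c,(114,241),.022))
E
```

```text
time: 26.5
position: [0.5329, -0.1137, 0.1772]
tool_rot: [2.255, 2.183, 0.002]
ft_force: [0.3, -0.1, 0.5]
grip_width: 0.606
time: 27.5
position: [0.609, -0.2525, 0.1752]
tool_rot: [2.259, 2.183, -0.0]
ft_force: [-0.3, -0.2, 0.6]
grip_width: 1.0
t 27.5 tcp [ 609.  -252.5  175.2] jawyaw -0.034 z [ 0.    -0.001 -1.   ] F [-0.3 -0.2  0.6] w 1.0 q [ 0.77  0.42 -0.55  1.47  0.22  1.31  0.17]
disc cen [532.4  32.5] rect [531.8  32.5] [42.2 45.3] 89.4 diam 47.7
tile cen [530.3 -22.1] rect [529.7 -22.3] [39.4 42.4] 89.2 diam 54.7
caddy cen [432.  352.7] rect [432.2 353.5] [ 89.9 112.2] 85.7 diam 140.6
```

View pics/t7.png

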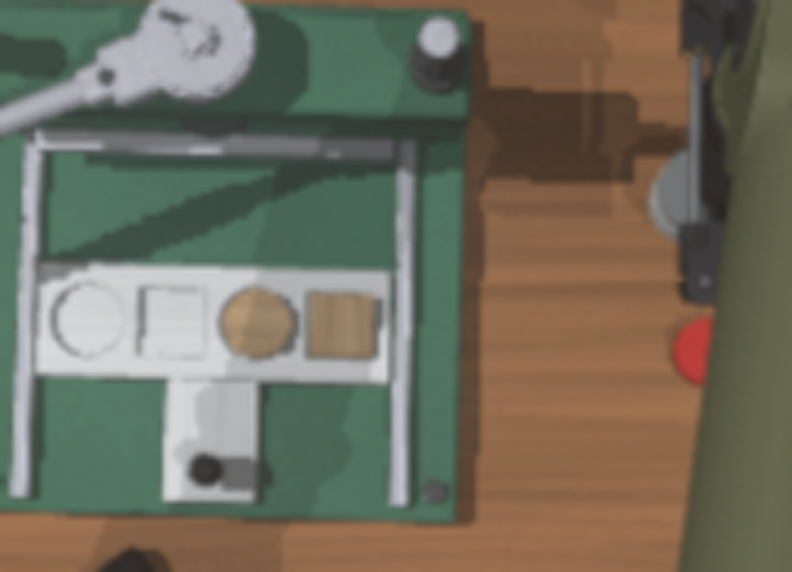

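The disc (257,322) and the tile (342,325) both sit inside their recess outlines, and the pot is still under the gripper. I'll grasp the pot.

```bash
python3 -m jog '[[1,0,-30,0],[1,0,-70,0],[1,0,-110,0],[1,0,-135,0],[1,0,-148,0],[1,0,-148,0],[1,0,-148,0],[1,0,-148,0]]' 1
python3 -m jog '[[0,0,0,0],[0,0,0,0],[0,0,0,0],[0,0,0,0],[0,0,0,0],[0,0,0,0],[0,0,30,0],[0,0,70,0]]' -1 25
python3 -c "
from cam import *
where()"
```

```text
time: 28.55
position: [0.611, -0.2533, 0.0281]
tool_rot: [2.258, 2.181, 0.001]
ft_force: [-0.4, 0.4, -0.4]
grip_width: 0.999
time: 29.55
position: [0.6084, -0.2526, 0.0955]
tool_rot: [-2.257, -2.179, 0.003]
ft_force: [-0.1, -0.3, -1.5]
grip_width: 0.637
t 29.55 tcp [ 608.4 -252.6   95.5] jawyaw -0.035 z [-0.004  0.002 -1.   ] F [-0.1 -0.3 -1.5] w 0.637 q [ 0.76  0.48 -0.54  1.55  0.26  1.18  0.14]
```

```bash
python3 -m jog '[[-20,0,50,0],[-55,25,70,0],[-95,60,70,0],[-130,95,70,0],[-145,150,70,0],[-150,205,70,0],[-152,260,70,0],[-152,315,70,0]]'
python3 -m jog '[[0,55,0,0],[0,110,0,0],[0,165,0,0],[-5,215,0,0],[-12,260,0,0],[-20,285,0,0],[-26,294,0,0],[-26,294,0,0]]'
python3 -c "
from cam import *
where()"
```

```text
time: 30.55
position: [0.4572, 0.0634, 0.1665]
tool_rot: [2.26, 2.181, -0.002]
ft_force: [0.9, -0.7, -1.1]
grip_width: 0.636
time: 31.55
position: [0.4315, 0.3556, 0.1664]
tool_rot: [2.258, 2.183, -0.002]
ft_force: [0.1, -0.8, -1.4]
grip_width: 0.636
t 31.55 tcp [431.5 355.6 166.4] jawyaw -0.034 z [-0.    -0.001 -1.   ] F [ 0.1 -0.8 -1.4] w 0.636 q [ 0.15  0.32 -1.04  1.73  0.29  1.26 -0.99]
```

```bash
python3 -m jog '[[0,0,-45,0],[0,0,-90,0],[0,0,-115,0],[0,0,-124,0],[0,0,-129,0],[0,0,-131,0],[0,0,-132,0],[0,0,-132,0]]'
python3 -m jog '[[0,0,0,0],[0,0,0,0],[0,0,0,0],[0,0,0,0],[0,0,20,0],[0,0,60,0],[0,0,105,0],[0,0,150,0]]' 0.8
python3 -m jog '[[0,-60,0,0.18],[0,-120,0,0.36],[0,-180,0,0.54],[0,-240,0,0.72],[5,-290,0,0.9],[6,-295,0,1.08],[6,-295,0,1.26],[6,-295,0,1.44]]' 0.1
python3 - <<'E'
from cam import *
where()
d=get_image("top")
a=cv2.resize(d["image"][150:290,60:270,::-1],None,fx=3.8,fy=3.8,interpolation=cv2.INTER_CUBIC)
cv2.imwrite("pics/t8.png",a)
E
```

```text
time: 32.55
position: [0.4324, 0.3562, 0.0352]
tool_rot: [2.26, 2.182, 0.001]
ft_force: [-1.1, -0.5, -1.9]
grip_width: 0.638
time: 33.55
position: [0.4319, 0.3564, 0.1875]
tool_rot: [2.259, 2.183, 0.002]
ft_force: [0.6, -0.0, -0.1]
grip_width: 0.9
time: 34.55
position: [0.4384, 0.0597, 0.1858]
tool_rot: [0.612, 3.08, -0.002]
ft_force: [0.7, 0.6, 0.0]
grip_width: 0.549
t 34.55 tcp [438.4  59.7 185.8] jawyaw 1.179 z [ 0.001 -0.002 -1.   ] F [0.7 0.6 0. ] w 0.549 q [ 0.77 -0.11 -0.9   1.96 -0.09  1.25  1.08]
```

View pics/t8.png

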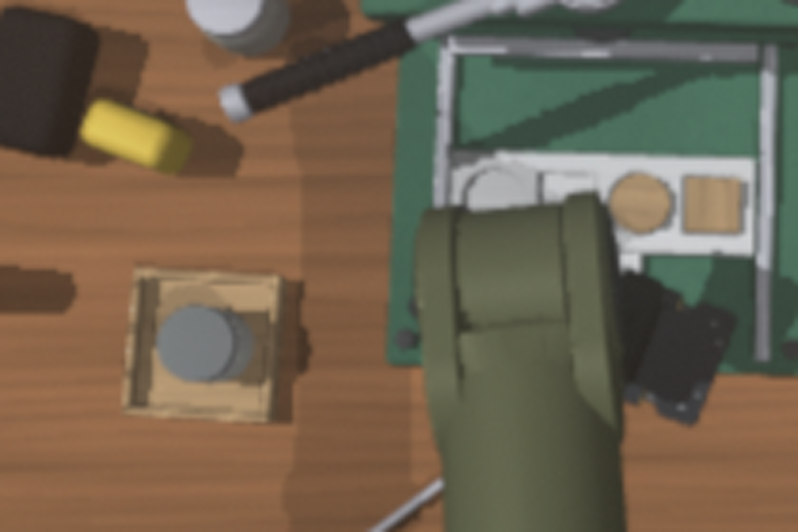

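The pot stands upright in the tray, with its lid at about (200,343). Now I'll take the knob.

```bash
python3 -m jog '[[-1,1,-30,0.15],[-1,1,-70,0.3],[-1,1,-100,0.44],[-1,1,-110,0.44],[-1,1,-118,0.44],[-1,1,-124,0.44],[-1,1,-124,0.44],[-1,1,-124,0.44]]'
python3 -m jog '[[0,0,0,0],[0,0,0,0],[0,0,0,0],[0,0,0,0],[0,0,0,0],[0,0,0,0],[0,0,0,0],[0,0,0,0]]' -1 20
python3 -c "
from cam import *
where()"
```

```text
time: 35.6
position: [0.4376, 0.062, 0.0612]
tool_rot: [-0.068, 3.14, -0.001]
ft_force: [-0.2, -0.4, 0.1]
grip_width: 0.548
time: 36.6
position: [0.4371, 0.0641, 0.0608]
tool_rot: [-0.071, 3.141, 0.004]
ft_force: [0.4, 5.8, -0.6]
grip_width: 0.241
t 36.6 tcp [437.1  64.1  60.8] jawyaw 1.616 z [ 0.     0.002 -1.   ] F [ 0.4  5.8 -0.6] w 0.241 q [ 0.71  0.1  -0.93  2.1   0.09  0.98  1.35]
```

```bash
python3 -m jog '[[0,2,0,0],[10,2,0,0],[25,1,0,0],[45,0.5,0,0],[65,0,0,0],[85,-1,0,0],[100,-1.5,0,0],[105,-1.7,0,0]]'
python3 - <<'E'
from cam import *
where()
d=get_image("scene")
a=cv2.resize(d["image"][100:300,270:470,::-1],None,fx=3,fy=3,interpolation=cv2.INTER_CUBIC)
cv2.imwrite("pics/s9.png",a)
E
```

```text
time: 37.6
position: [0.5431, 0.0599, 0.0607]
tool_rot: [0.069, -3.141, 0.001]
ft_force: [-2.3, 1.2, 6.5]
grip_width: 0.238
t 37.6 tcp [543.1  59.9  60.7] jawyaw 1.614 z [-0.    -0.001 -1.   ] F [-2.3  1.2  6.5] w 0.238 q [ 0.58  0.36 -0.86  1.87  0.31  1.05  1.21]
```

View pics/s9.png

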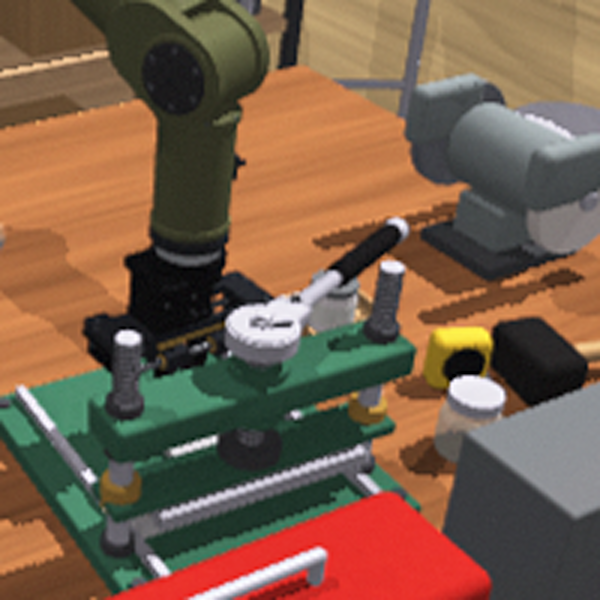

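The large wrist joint is well above the wrench and nothing is close. I'll push on.

```bash
python3 -m jog '[[8,0,0,0],[16,-0.5,0,0],[24,-1,0,0],[28,-1,0,0],[31,-1,0,0],[33,-1.2,0,0],[35,-1.2,0,0],[35,-1.2,0,0]]'
python3 -c "
from cam import *
where()"
```

```text
time: 38.65
position: [0.5774, 0.0586, 0.0608]
tool_rot: [-0.069, 3.141, -0.002]
ft_force: [-1.8, -1.4, 4.7]
grip_width: 0.241
t 38.65 tcp [577.4  58.6  60.8] jawyaw 1.615 z [ 0.    -0.001 -1.   ] F [-1.8 -1.4  4.7] w 0.241 q [ 0.54  0.43 -0.83  1.79  0.36  1.08  1.2 ]
```

```bash
python3 -m jog '[[1,0,0,0],[2,0,0,0],[3,0,0,0],[4,0,0,0],[5,0,0,0],[6,0,0,0],[6,0,0,0],[6,0,0,0]]'
python3 -c "
from cam import *
where()"
```

```text
time: 39.65
position: [0.5776, 0.0586, 0.0606]
tool_rot: [0.07, -3.129, 0.006]
ft_force: [-16.7, -2.7, 18.4]
grip_width: 0.242
t 39.65 tcp [577.6  58.6  60.6] jawyaw 1.615 z [-0.012 -0.004 -1.   ] F [-16.7  -2.7  18.4] w 0.242 q [ 0.53  0.44 -0.82  1.77  0.36  1.1   1.2 ]
```

The plate stopped hard at knob x = 577.6 mm; the screw axis less 96 mm gives 577.3, so it's home. I'll release and go back to the wrench.

```bash
python3 -m jog '[[-6,0,0,0],[-6,0,0,0],[-6,0,0,0],[-6,0,0,0],[-8,0,50,0],[-12,0,110,0],[-15,0,170,0],[-15,0,230,0]]' 0.1
python3 -m jog '[[0,10,40,-0.18],[0,30,40,-0.36],[0,60,40,-0.54],[5,100,40,-0.72],[15,140,40,-0.9],[30,165,40,-1.08],[38,165,40,-1.24],[38,165,40,-1.24]]' 0.1
python3 - <<'E'
from cam import *
where()
d=get_image("top");np.savez("t10.npz",**d)
e=get_image("scene")
cv2.imwrite("pics/s10.png",cv2.resize(e["image"][130:330,250:530,::-1],None,fx=2.8,fy=2.8))
E
```

```text
time: 40.65
position: [0.568, 0.0592, 0.2928]
tool_rot: [-0.07, 3.14, -0.001]
ft_force: [0.8, -0.2, -0.7]
grip_width: 0.55
time: 41.65
position: [0.6065, 0.2244, 0.33]
tool_rot: [-1.765, -2.598, 0.001]
ft_force: [-0.1, -0.1, -0.6]
grip_width: 0.548
t 41.65 tcp [606.5 224.4 330. ] jawyaw 0.377 z [-0.001 -0.    -1.   ] F [-0.1 -0.1 -0.6] w 0.548 q [ 0.17  0.38 -0.79  1.26  0.27  1.61 -0.2 ]
```

View pics/s10.png

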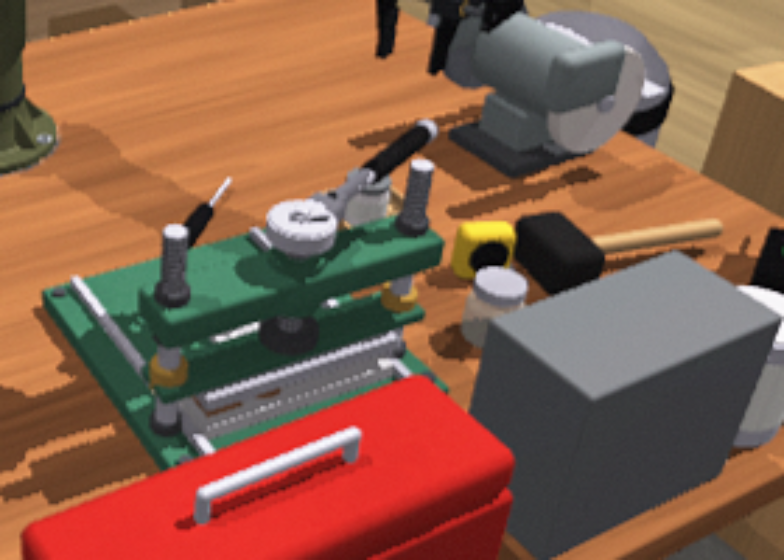

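The plate is home with the blanks' edges showing under the platen, and the handle is where I left it. First full stroke.

```bash
python3 -m jog '[[0,-1,-50,0],[0,-1,-100,0],[0,-1,-130,0],[0,-1,-130,0],[0,-1,-130,0],[0,-1,-130,0],[0,-1,-130,0],[0,-1,-130,0]]' 0.1
python3 -m jog '[[0,0,0,0],[0,0,0,0],[0,0,0,0],[0,0,0,0],[0,0,0,0],[-10,-4,0,0.06],[-20,-9,0,0.12],[-38,-21,0,0.24]]' -0.25
python3 -m jog '[[-17,-14,0,0.12],[-32,-29,0,0.24],[-46,-47,0,0.36],[-57,-65,0,0.48],[-66,-85,0,0.6],[-72,-106,0,0.72],[-76,-128,0,0.84],[-77,-149,0,0.96]]'
python3 -m jog '[[1,-22,0,0.12],[5,-43,0,0.24],[12,-64,0,0.36],[21,-84,0,0.48],[32,-103,0,0.6],[46,-120,0,0.72],[46,-120,0,0.72],[46,-120,0,0.72]]'
python3 -c "
from cam import *
where()"
```

```text
time: 42.75
position: [0.6064, 0.2233, 0.2013]
tool_rot: [1.768, 2.596, 0.001]
ft_force: [0.1, -0.2, 0.5]
grip_width: 0.55
time: 43.75
position: [0.5681, 0.2027, 0.2007]
tool_rot: [-1.439, -2.792, -0.001]
ft_force: [0.6, 1.5, 1.0]
grip_width: 0.374
time: 44.75
position: [0.4909, 0.0526, 0.2009]
tool_rot: [-0.013, 3.141, -0.002]
ft_force: [0.0, 0.4, 1.2]
grip_width: 0.373
time: 45.75
position: [0.5367, -0.0658, 0.2007]
tool_rot: [1.111, -2.938, -0.001]
ft_force: [-1.2, -0.1, 0.2]
grip_width: 0.375
t 45.75 tcp [536.7 -65.8 200.7] jawyaw 2.294 z [-0.  0. -1.] F [-1.2 -0.1  0.2] w 0.375 q [ 0.84  0.18 -0.84  1.73  0.14  1.3   2.26]
```

```bash
python3 -m jog '[[-14,17,0,-0.12],[-25,36,0,-0.24],[-34,56,0,-0.36],[-40,77,0,-0.48],[-44,98,0,-0.6],[-46,120,0,-0.72],[-45,142,0,-0.84],[-41,163,0,-0.96]]'
python3 -m jog '[[6,21,0,-0.12],[15,41,0,-0.24],[26,60,0,-0.36],[40,77,0,-0.48],[55,92,0,-0.6],[72,106,0,-0.72],[90,118,0,-0.84],[110,127,0,-0.96]]'
python3 -m jog '[[-20,-9,-2,0.12],[-38,-21,-2,0.24],[-55,-34,-2,0.36],[-71,-50,-2,0.48],[-84,-67,-2,0.6],[-95,-86,-2,0.72],[-104,-106,-2,0.84],[-110,-127,-2,0.96]]'
python3 -m jog '[[-4,-21,0,0.12],[-5,-43,0,0.24],[-4,-65,0,0.36],[0,-86,0,0.48],[7,-107,0,0.6],[16,-127,0,0.72],[27,-146,0,0.84],[41,-163,0,0.96]]'
python3 -c "
from cam import *
where()
d=get_image('top');np.savez('t11.npz',**d)"
```

```text
time: 46.75
position: [0.4948, 0.0972, 0.2006]
tool_rot: [-0.376, -3.119, 0.004]
ft_force: [1.0, -1.3, -1.5]
grip_width: 0.374
time: 47.75
position: [0.6048, 0.2247, 0.2006]
tool_rot: [-1.772, -2.593, 0.003]
ft_force: [-1.6, -0.3, -1.6]
grip_width: 0.375
time: 48.75
position: [0.4948, 0.0969, 0.1988]
tool_rot: [-0.362, -3.121, 0.002]
ft_force: [0.2, 0.6, 0.4]
grip_width: 0.373
time: 49.75
position: [0.5366, -0.0662, 0.1989]
tool_rot: [1.118, -2.935, 0.002]
ft_force: [-0.7, -0.0, 0.3]
grip_width: 0.372
t 49.75 tcp [536.6 -66.2 198.9] jawyaw 2.299 z [-0.    -0.001 -1.   ] F [-0.7 -0.   0.3] w 0.372 q [ 0.88  0.19 -0.9   1.73  0.15  1.3   2.25]
```

```bash
python3 -m jog '[[-14,17,0,-0.12],[-25,36,0,-0.24],[-34,56,0,-0.36],[-40,77,0,-0.48],[-44,98,0,-0.6],[-46,120,0,-0.72],[-45,142,0,-0.84],[-41,163,0,-0.96]]'
python3 -m jog '[[3,10,-2,-0.06],[6,21,-2,-0.12],[10,31,-2,-0.18],[15,41,-2,-0.24],[20,50,-2,-0.3],[26,60,-2,-0.36],[33,69,-2,-0.42],[40,77,-2,-0.48]]'
python3 -c "
from cam import *
where()"
```

```text
time: 50.8
position: [0.4946, 0.0974, 0.1986]
tool_rot: [-0.378, -3.118, 0.004]
ft_force: [0.1, -0.8, -1.4]
grip_width: 0.37
time: 51.8
position: [0.5343, 0.1743, 0.1965]
tool_rot: [-1.105, -2.939, 0.003]
ft_force: [-0.7, -0.2, -1.4]
grip_width: 0.373
t 51.8 tcp [534.3 174.3 196.5] jawyaw 0.852 z [-0.002 -0.001 -1.   ] F [-0.7 -0.2 -1.4] w 0.373 q [ 0.45  0.26 -0.94  1.68  0.22  1.31  0.32]
```

```bash
python3 -m jog '[[3,4,0,-0.03],[7,8,0,-0.06],[11,12,0,-0.09],[15,16,0,-0.12],[19,19,0,-0.15],[23,23,0,-0.18],[28,26,0,-0.21],[32,29,0,-0.24]]'
python3 -m jog '[[5,3,0,-0.03],[9,6,0,-0.06],[14,9,0,-0.09],[19,12,0,-0.12],[24,14,0,-0.15],[28,16,0,-0.18],[33,19,0,-0.21],[38,21,0,-0.24]]'
python3 -c "
from cam import *
where()"
```

```text
time: 52.8
position: [0.568, 0.2026, 0.1968]
tool_rot: [-1.447, -2.788, 0.001]
ft_force: [-2.0, -0.5, 0.1]
grip_width: 0.376
time: 53.8
position: [0.6066, 0.2229, 0.1967]
tool_rot: [-1.771, -2.594, 0.001]
ft_force: [-1.2, -0.3, -1.7]
grip_width: 0.378
t 53.8 tcp [606.6 222.9 196.7] jawyaw 0.373 z [-0. -0. -1.] F [-1.2 -0.3 -1.7] w 0.378 q [ 0.22  0.44 -0.81  1.47  0.32  1.37 -0.24]
```

```bash
python3 -m jog '[[-20,-9,0,0.12],[-38,-21,0,0.24],[-55,-34,0,0.36],[-71,-50,0,0.48],[-84,-67,0,0.6],[-95,-86,0,0.72],[-104,-106,0,0.84],[-110,-127,0,0.96]]'
python3 -m jog '[[-4,-21,0,0.12],[-5,-43,0,0.24],[-4,-65,0,0.36],[0,-86,0,0.48],[0,-86,0,0.48],[0,-86,0,0.48],[0,-86,0,0.48],[0,-86,0,0.48]]'
python3 -m jog '[[-1,5,0,-0.03],[-3,11,0,-0.06],[-3,16,0,-0.09],[-4,21,0,-0.12],[-4,27,0,-0.15],[-5,32,0,-0.18],[-5,38,0,-0.21],[-5,43,0,-0.24]]'
python3 -c "
from cam import *
where()"
```

```text
time: 54.8
position: [0.4966, 0.0962, 0.1973]
tool_rot: [0.363, 3.119, 0.0]
ft_force: [-0.5, -0.3, -0.2]
grip_width: 0.377
time: 55.8
position: [0.4961, 0.011, 0.1968]
tool_rot: [-0.384, 3.118, -0.001]
ft_force: [-0.1, 0.7, 0.5]
grip_width: 0.376
time: 56.8
position: [0.4911, 0.0538, 0.1967]
tool_rot: [-0.005, 3.142, -0.001]
ft_force: [-0.8, -0.3, 0.3]
grip_width: 0.378
t 56.8 tcp [491.1  53.8 196.7] jawyaw 1.574 z [ 0. -0. -1.] F [-0.8 -0.3  0.3] w 0.378 q [ 0.8   0.06 -0.98  1.84  0.05  1.27  1.38]
```

```bash
python3 -m jog '[[0,5,0,-0.025],[0,9,0,-0.05],[1,14,0,-0.075],[1,18,0,-0.1],[1,23,0,-0.125],[2,27,0,-0.15],[3,32,0,-0.175],[4,36,0,-0.2]]'
python3 -m jog '[[1,4,0,-0.025],[2,9,0,-0.05],[3,13,0,-0.075],[5,18,0,-0.1],[5,18,0,-0.1],[5,18,0,-0.1],[5,18,0,-0.1],[5,18,0,-0.1]]'
python3 -c "
from cam import *
where()"
```

```text
time: 57.8
position: [0.4946, 0.0887, 0.1964]
tool_rot: [-0.31, -3.125, 0.003]
ft_force: [-2.1, -1.7, 0.5]
grip_width: 0.378
time: 58.8
position: [0.4988, 0.1054, 0.1961]
tool_rot: [-0.465, -3.104, 0.006]
ft_force: [-4.8, -4.8, 1.8]
grip_width: 0.375
t 58.8 tcp [498.8 105.4 196.1] jawyaw 1.273 z [-0.004 -0.003 -1.   ] F [-4.8 -4.8  1.8] w 0.375 q [ 0.69  0.12 -1.01  1.8   0.11  1.28  0.93]
```

```bash
python3 -m jog '[[1,2,0,-0.01],[1,3,0,-0.02],[2,5,0,-0.03],[2,7,0,-0.04],[2,7,0,-0.04],[2,7,0,-0.04],[2,7,0,-0.04],[2,7,0,-0.04]]'
python3 -c "
from cam import *
where()"
python3 -m jog '[[1,2,0,-0.01],[1,3,0,-0.02],[2,5,0,-0.03],[2,7,0,-0.04],[2,7,0,-0.04],[2,7,0,-0.04],[2,7,0,-0.04],[2,7,0,-0.04]]'
python3 -c "
from cam import *
where()"
```

```text
time: 59.8
position: [0.5006, 0.1112, 0.196]
tool_rot: [-0.529, -3.093, 0.009]
ft_force: [-5.9, -8.6, 2.0]
grip_width: 0.373
t 59.8 tcp [500.6 111.2 196. ] jawyaw 1.232 z [-0.005 -0.005 -1.   ] F [-5.9 -8.6  2. ] w 0.373 q [ 0.67  0.13 -1.01  1.79  0.12  1.29  0.87]
time: 60.8
position: [0.5029, 0.118, 0.196]
tool_rot: [-0.591, -3.082, 0.009]
ft_force: [-4.5, -6.4, 2.1]
grip_width: 0.373
t 60.8 tcp [502.9 118.  196. ] jawyaw 1.192 z [-0.004 -0.005 -1.   ] F [-4.5 -6.4  2.1] w 0.373 q [ 0.65  0.15 -1.01  1.78  0.13  1.29  0.81]
```

Force peaked near 10 N and then dropped, which looks like break-over. I'll go a little further and look for the kink.

```bash
python3 -m jog '[[1,3,0,-0.015],[2,5,0,-0.03],[3,8,0,-0.045],[4,10,0,-0.06],[4,10,0,-0.06],[4,10,0,-0.06],[4,10,0,-0.06],[4,10,0,-0.06]]'
python3 - <<'E'
from cam import *
where()
d=get_image("scene")
cv2.imwrite("pics/s12.png",cv2.resize(d["image"][130:300,290:460,::-1],None,fx=3.5,fy=3.5,interpolation=cv2.INTER_CUBIC))
d=get_image("top");np.savez("t12.npz",**d)
cv2.imwrite("pics/t12.png",cv2.resize(d["image"][120:240,150:290,::-1],None,fx=5,fy=5,interpolation=cv2.INTER_CUBIC))
E
```

```text
time: 61.8
position: [0.5069, 0.1277, 0.196]
tool_rot: [-0.683, -3.063, 0.01]
ft_force: [-5.1, -8.3, 2.3]
grip_width: 0.375
t 61.8 tcp [506.9 127.7 196. ] jawyaw 1.132 z [-0.005 -0.006 -1.   ] F [-5.1 -8.3  2.3] w 0.375 q [ 0.62  0.17 -1.    1.77  0.15  1.29  0.72]
```

View pics/t12.png

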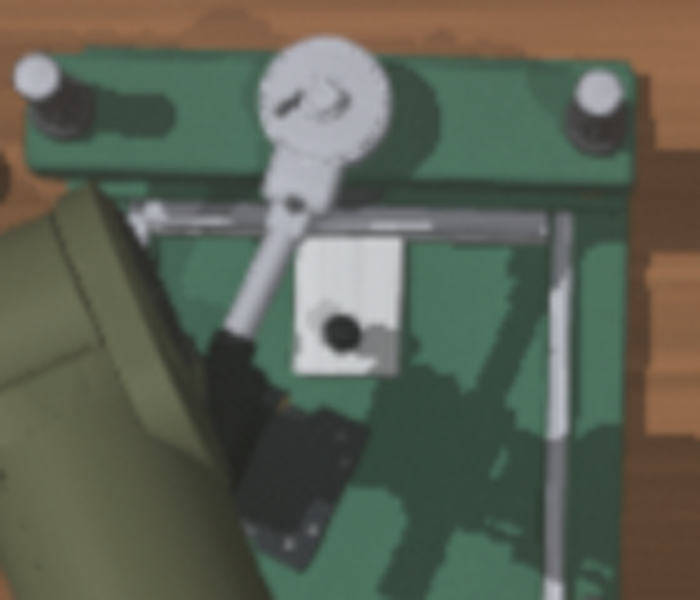

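The kink shows clearly: the head-to-pivot line is about 0.28 rad and the handle about 0.40 rad, so the wrench has broken over by about 0.12. A touch more to be sure, then back off.

```bash
python3 -m jog '[[1,1,0,-0.01],[1,3,0,-0.02],[2,5,0,-0.03],[2,5,0,-0.03],[2,5,0,-0.03],[2,5,0,-0.03],[2,5,0,-0.03],[2,5,0,-0.03]]'
python3 -c "
from cam import *
where()"
python3 -m jog '[[-2,-5,0,0.03],[-4,-11,0,0.06],[-6,-17,0,0.1],[-9,-24,0,0.14],[-11,-31,0,0.18],[-12,-38,0,0.22],[-12,-38,0,0.22],[-12,-38,0,0.22]]'
python3 -c "
from cam import *
where()"
```

```text
time: 62.9
position: [0.5091, 0.1324, 0.196]
tool_rot: [-0.73, -3.053, 0.011]
ft_force: [-4.6, -8.9, 2.2]
grip_width: 0.375
t 62.9 tcp [509.1 132.4 196. ] jawyaw 1.102 z [-0.004 -0.006 -1.   ] F [-4.6 -8.9  2.2] w 0.375 q [ 0.61  0.18 -1.    1.76  0.16  1.29  0.67]
time: 63.9
position: [0.4979, 0.0977, 0.1964]
tool_rot: [-0.387, -3.117, 0.002]
ft_force: [-2.3, -3.1, -0.7]
grip_width: 0.376
t 63.9 tcp [497.9  97.7 196.4] jawyaw 1.324 z [-0.001 -0.001 -1.   ] F [-2.3 -3.1 -0.7] w 0.376 q [ 0.72  0.11 -1.01  1.81  0.1   1.28  1.  ]
```

```bash
python3 -m jog '[[0,0,0,0],[0,0,0,0],[0,0,0,0],[0,2,0,0],[0,2,0,0],[0,2,0,0],[0,2,0,0],[0,2,0,0]]' 0.2
python3 -c "
from cam import *
where()"
python3 -m jog '[[0,0,30,0],[0,0,70,0],[0,0,110,0],[0,-20,130,0],[-10,-70,130,0],[-20,-120,130,0],[-20,-180,130,0],[-20,-240,130,0]]'
python3 -m jog '[[0,-60,0,0],[0,-110,0,0],[0,-110,0,0],[0,-110,0,0],[0,-110,0,0],[0,-110,0,0],[0,-110,0,0],[0,-110,0,0]]'
python3 - <<'E'
from cam import *
where()
d=get_image("top");np.savez("t13.npz",**d)
cv2.imwrite("pics/t13.png",cv2.resize(d["image"][120:300,60:300,::-1],None,fx=3.33,fy=3.33,interpolation=cv2.INTER_CUBIC))
e=get_image("scene");np.savez("s13.npz",**e)
cv2.imwrite("pics/s13.png",cv2.resize(e["image"][150:320,60:420,::-1],None,fx=2.22,fy=2.22,interpolation=cv2.INTER_CUBIC))
E
```

```text
time: 64.9
position: [0.4983, 0.1001, 0.1968]
tool_rot: [0.385, 3.118, -0.001]
ft_force: [0.7, -1.7, -0.4]
grip_width: 0.597
t 64.9 tcp [498.3 100.1 196.8] jawyaw 1.325 z [ 0. -0. -1.] F [ 0.7 -1.7 -0.4] w 0.597 q [ 0.71  0.11 -1.01  1.8   0.1   1.28  1.  ]
time: 65.9
position: [0.478, -0.1406, 0.3269]
tool_rot: [0.384, 3.117, -0.0]
ft_force: [1.4, 0.2, 0.1]
grip_width: 0.599
time: 66.9
position: [0.4782, -0.2497, 0.3268]
tool_rot: [0.385, 3.118, -0.001]
ft_force: [-0.6, -0.4, 0.9]
grip_width: 0.6
t 66.9 tcp [ 478.2 -249.7  326.8] jawyaw 1.325 z [-0.    -0.001 -1.   ] F [-0.6 -0.4  0.9] w 0.6 q [ 1.06  0.09 -0.67  1.54  0.06  1.53  1.71]
```

View pics/t13.png

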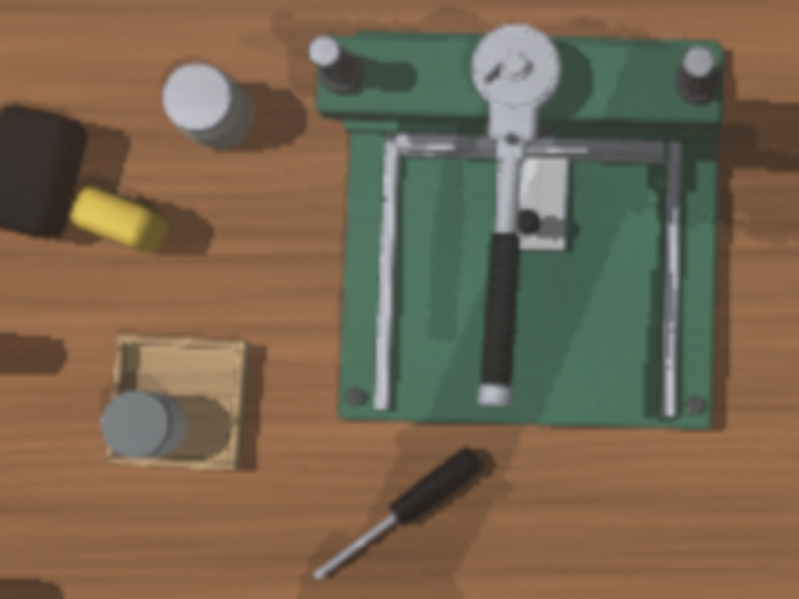

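View pics/s13.png

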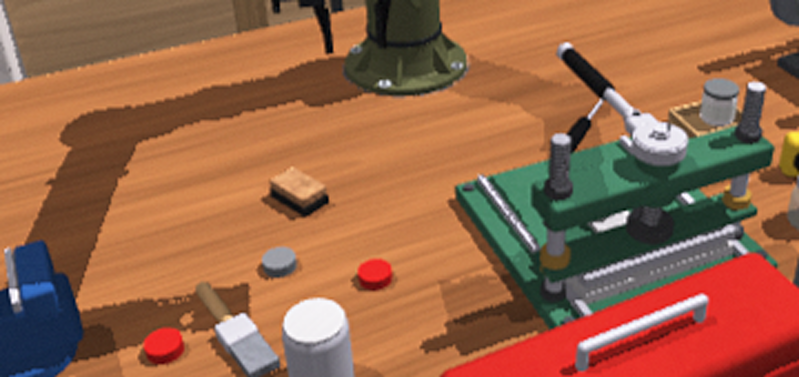

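The wrench is straight again. The pot has shifted towards the near-left corner of the tray since I set it down, probably the knock. I'll check that it stands inside.

```bash
python3 - <<'E'
from cam import *
d=dict(np.load("t13.npz"));H,S,V=hsv(d)
for z in(.06,.066,.075): rep(f"pot{z}",blob(d,(S<40)&(V>85),(102,247),z))
f=lambda x,y:np.round(ray(d,[60+x/3.33-.35,120+y/3.33-.35],.022)[0]*1000,1)
for c in ((119,336),(246,342),(239,469),(107,460)): print(f(*c))
e=dict(np.load("s13.npz"))
cv2.imwrite("pics/z.png",np.hstack([cv2.resize(e["image"][150:240,340:430,::-1],(390,390),interpolation=cv2.INTER_CUBIC),cv2.resize(d["image"][210:270,80:140,::-1],(390,390),interpolation=cv2.INTER_CUBIC)]))
E
```

```text
pot0.06 cen [412.8 378.5] rect [414.8 376.9] [66.4 52.4] 89.1 diam 67.9
pot0.066 cen [412.6 376.7] rect [414.6 375.1] [66.1 52.2] 89.1 diam 67.6
pot0.075 cen [412.4 374. ] rect [414.4 372.5] [65.7 51.9] 89.1 diam 67.2
[489.8 410.8  22. ]
[483.1 302.5  22. ]
[374.9 307.7  22. ]
[384.2 419.5  22. ]
```

```bash
python3 - <<'E'
from cam import *
for n,uv in (("t13",(102,247)),("s13",(384,188))):
    d=dict(np.load(n+".npz"));H,S,V=hsv(d)
    print(n,"proj of (412,378,66):",np.round(proj(d,[[.412,.378,.066],[.412,.378,.006],[.412,.378-.0285,.066],[.412,.378+.0285,.066]]),1).tolist())
    u,v=uv; 
    for y in range(v-10 if n=="s13" else v-16,v+22 if n=="s13" else v+16,2): print(y,"".join("%4d"%V[y,x] for x in range(u-17,u+26,2)))
E
```

```text
t13 proj of (412,378,66): [[101.9, 247.5], [108.3, 247.8], [112.4, 247.3], [91.5, 247.6]]
231  152 152 152 152 155 162  90  91 134 168 174 175 176 176 177 175 173 175 176 178 176 175
233  147 147 145 146 140 147  79  79 125 143 145 160 165 165 166 167 167 169 169 170 169 170
235  148 146 147 142 131 102  77  80 126 145 145 147 164 169 170 171 171 171 172 173 173 173
237  142 142 141 124 127 100  92  98 120 121 127 132 136 163 166 167 167 164 166 169 170 170
239  144 143 142 125 137 124 125 125 125 123 115  90  88  93 107 108 109 108 110 144 158 166
241  142 141 140 122 122 127 126 125 124 124 124 121  81  89  94 106 109 107 108 108 116 167
243  142 141 140 125 128 128 127 125 125 125 125 124 106  88  91 102 109 109 109 109 107 117
245  141 140 139 129 128 127 126 126 125 126 125 124 121  86  95  97 104 103 103 104 104 105
247  150 149 149 128 128 128 127 125 126 126 125 124 121  86  99 100 106 106 106 106 106 107
249  145 145 144 126 128 128 127 126 127 126 126 124 117  92  99 102 107 107 105 106 106 106
251  149 148 148 131 128 128 127 126 127 125 125 124  99  96 101 105 108 108 108
[... 1356 characters left out ...]
0  48  91 169 207 123  67  72  75  69 203 205 206
196  194 195 214 241 183 133 143 136 135 138 140 136 160 212 110  63  68  73  69 210 206 200
198  184 202 107  94 105 135 128 124 124 129 125 132 171 217  74  66  71  69 143 200 196 199
200  102 101  99  95 124 133 131 127 122 126 124 135 125 160  66  67  68  67 173 196 195 198
202  143 121 132 136 167 138 132 128 119 124 121 144 104  91  66  59  63  68 185 198 198 204
204  201 137 130 134 135 131 136 130 131 129 127 174  87  72  69  67  66  74 202 203 206 173
206   93 190 144 127 128 129 131 135 112 112 179 167 157  56  73  64  74  68 208 208 207 183
208  167  92 174 164 126 124 125 211 190 158 138 143  62  61  73  70  74  82 156 205 205 208
```

Both views put the pot's lid centre at about (412, 379, 66) mm. That means it stands upright on the tray floor, inside the walls. Handing in.

```bash
python3 -c "
from bench import *
print(close_job())"
```

```text
the job is handed in; nothing more can be done
None
```

I finished every part of the job and handed it in at about 67 s of robot time; no verdict was reported.

**What I did**
- **Wrench check:** I swung the handle back to straight out of the front, measured at about -0.01 rad with a nudge further, at about 1 N or less. I then swung it forward to about 1.16 rad; about 2 N at the grip showed it driving the screw.
- **Blanks:** I found two, one disc and one tile. The tile went into square b and the disc into round b, and the pictures showed both inside their outlines before pressing.
- **Die plate:** I pushed it until it stopped hard. The knob was then at x = 577.6 mm, against 577.3 mm expected for fully home.
- **Pressing:** After further strokes the screw stopped and the force peaked at about 10 N. The wrench broke over visibly, by about 0.12 rad, and a little more after that.
- **Release:** The last top picture shows the wrench straight again, with the handle resting near 0.1 rad.

**Last checks**
- **Pot:** It moved inside the tray after I set it down, probably the knock. Both cameras put its lid at the height of an upright pot on the tray floor, in the near-left corner, so I left it there.
- **Other things:** None of the bystanders or look-alikes looked moved in the last pictures, though I checked this by eye and did not measure it.
- **Not done:** I did not measure the platen height; that it is down rests on the hard stop and the break-over. One last close-up of the pot was refused because the picture limit was reached.

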